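# Divert and pour stir bars

## Task

Swing the diverter flap of the steel Y-chute fully over, so that parts will run to the exit with the round glass dish and not to the one with the square tray. Then tip the four white stir bars from the scoop into the chute's inlet so that all four slide down into the dish (do not tip them straight into the dish), and stand the empty scoop upright on the bench again. Do not disturb the dish, the tray or the other glassware.

Things in the scene. Friction and masses are not known exactly. Their poses are not given: they have to be found in the camera images.
- chute: Fixed open-topped steel Y-chute on a foot, 184 mm wide, 210 long. Origin: on the bench below the flap's pivot; z up. Floor falls 32 degrees to its own -y: inlet at +y, two exits at -y, on its +x and -x sides (lips at x = +/-60, y = -77, z = 68 mm). Inlet 108 mm wide in x; walls 36 mm above the floor, square to it; end wall of the inlet tops out 225 mm above the bench.
- inlet (a point): Point on the chute's floor in the middle of the inlet (chute frame x = 0, y = 100, z = 179 mm), where to pour. The end wall is 30 mm up the slope from it, the flap's tip 26 mm or more down the slope.
- flap_knob (a point): Centre of the black ball (18 mm diameter) on an 11 mm post that stands up from the flap, square to the chute floor, 65 mm up the slope from the pivot and 76 mm above the floor, about 40 mm above the wall tops. Moves with the flap.
- pivot (a point): Where the flap's axis meets the chute floor (chute frame 0, 0, 116 mm). The axis is square to the sloping floor, so it leans 32 degrees from vertical towards the chute's -y.
- flap (a joint): Angle of the flap in rad, range -0.58 to 0.58, stops at both ends, stays where left (about 1.3 N at the ball moves it). The flap is an upright vane 92 mm long pointing up the slope from its pivot. 0: straight up the slope (undecided). Positive: its tip swings to the chute's -x wall, shutting the -x exit, so parts go to the +x exit; negative: the reverse. Starts near the middle.
- dish: Round clear glass dish, 116 mm across, 50 mm high, 3 mm wall, standing under one of the two exits. Origin: centre of its underside.
- tray: Square steel tray, 116 x 116 x 50 mm, under the other exit. Origin: centre of its underside.
- scoop: Steel scoop 95 mm long, 61 mm wide, 100 mm high over its bail handle, standing on the bench, mass about 0.2 kg. Origin: centre of its underside, z up, x towards the open mouth, y across. Its floor rises 12 degrees towards the mouth (so the bars stay in), side and back walls 32 mm.
- scoop_grip (a point): Middle of the bail's grip bar: 12 mm thick along the scoop's x, 68 mm long along its y (about 60 mm between the uprights), 24 mm high; this point is 88 mm above the scoop's underside, over its middle. Site axes are the scoop's axes.
- scoop_mouth (a point): Middle of the floor's edge at the open mouth: scoop frame x = 42, y = 0, z = 24 mm. Bars start to slide out over this edge when the scoop is tipped mouth-down by some 15 degrees and all run out by 45.
- bar1: White plastic-coated stir bar, a slippery rod with round ends, 12 mm diameter, 24 mm long, 11 g. Origin at its centre, long axis y. Starts in the scoop.
- bar2: White plastic-coated stir bar, a slippery rod with round ends, 12 mm diameter, 24 mm long, 11 g. Origin at its centre, long axis y. Starts in the scoop.
- bar3: White plastic-coated stir bar, a slippery rod with round ends, 12 mm diameter, 24 mm long, 11 g. Origin at its centre, long axis y. Starts in the scoop.
- bar4: White plastic-coated stir bar, a slippery rod with round ends, 12 mm diameter, 24 mm long, 11 g. Origin at its centre, long axis y. Starts in the scoop.
- reagent_bottle: Bystander: amber bottle, 60 mm diameter, 150 mm high. Origin: centre of underside.
- flask: Bystander: conical glass flask, 76 mm base, 125 mm high. Origin: centre of underside.
- cylinder: Bystander: measuring cylinder, 28 mm tube on a 60 mm foot, 178 mm high. Origin: centre of underside.
- petri: Bystander: closed petri dish, 94 mm across, 17 mm high. Origin: centre of underside.
Things that resemble listed ones, but are neither listed nor needed, are in the scene too. What is shaped like the scoop but brown is not meant. What is shaped like the dish but purple is not meant.

How it is judged:
By the outcome, as a careful person would: the job done as asked, in the order asked, and still so for the second after the job is handed in, with the robot touching nothing.
It also fails if it takes over 58 s, if anything falls off the work surface, if the arm or the gripper's body presses on something with over 40 N, if the wrist force passes 120 N, or if a joint passes its speed limit or range.

## Robot

A 6-joint arm with a two-finger parallel gripper is mounted at the origin on the work surface. World frame = base frame: x ahead of the robot, y to its left, z up, the work surface at z = 0. Lengths are in mm, angles in rad, forces in N, time in s.
With the tool pointing down it reaches from about 300 to 1000 mm from the base axis. Payload 5.1 kg.
Tool frame: the origin (TCP) lies at the very end of the fingers, on their centre line; the grasp point (between the pads) lies 19 mm behind it; z points along the fingers, y is the direction in which the jaws open and shut (so a half turn about z gives the same grasp; the last joint's range is limited). The gripper opens to 95 mm and grips with 3 to 60 N. Pads are 20 mm wide; open, the fingers measure 119 mm over their backs; the gripper's body (75 mm by 180 mm) begins 59 mm behind the grasp point.
Start: joints at [-1.285, 0.124, 1.65, -0, 1.367, -0.083], TCP at [234.29, -606.294, 214.656] pointing down, gripper open.
Joint ranges: [-2.61, 2.61], [-1.02, 2.33], [0.03, 2.71], [-1.35, 4.49], [0.32, 2.68], [-2.91, 2.91]. Speed limits (rad/s): [2.57, 2.57, 3.14, 3.14, 3.14, 3.14].

## Interface

Orientations are given as a 3x3 rotation matrix whose columns are the frame's x, y, z axes.
In Python, from station import env gives the robot as it stands.
- The arm moves only by the tool arm_command, never from a script. Its arguments are lists of equal length, an entry for each row: "slide": the shift along the tool's x, y, z in mm, a list of three; "turn": the turn, a rotation vector about the tool's x, y, z in degrees, a list of three. In form: {"slide": [[x, y, z], ...], "turn": [[wx, wy, wz], ...]}. A call has 1 to 8 rows; each row shifts and turns the commanded pose from where the row before left it, along the tool's axes as they then stand; what a row does not reach is not made up. A row lasts 1/8 s, in which the tool goes at most 62.5 mm and 10.7 degrees, less where a joint would pass 70% of its speed; a pose out of reach is approached as far as the arm can. A call with a gripper value outside its range is refused whole. "gripper" is the gripper command: -1 is shut, 1 is fully open, values between are in proportion, set as the call begins (left out, the last holds). The fingers move at their own pace and stop on an object; the grip force is fixed at half the most. Time passes only in rows, so rows that do not move let the fingers close. It gives the time, the measured TCP pose, the force and the opening at its end, in the units of the state.
- env.get_state(): the state, without advancing time (a new reading comes with each control period).
- env.read_camera(name): name is "scene" or "top"; returns (picture, depth): 480x640x3 uint8, red, green, blue; 480x640 float32, mm along the optical axis (not along the pixel's ray), 0 where there is no reading.
- env.camera_model(name): a dict with "K" (3x3 intrinsics, pixels), "distortion" ([k1, k2, p1, p2, k3] as OpenCV has them; the pictures are not rectified), "rvec" (rotation vector, rad) and "tvec" (3), from world to camera coordinates, as OpenCV has them. Camera axes: x right, y down, z forward; pixel columns grow to the right and rows downward; lengths in mm; the calibration is good to about 2 mm. A picture is of the moment at which its call begins. camera_model takes no time and is no camera call.
- env.hand_in(): hands the job in, once; it reports no verdict.
The state is a dict: "t": time; "joint_pos": joint angles; "joint_vel": joint speeds; "joint_efforts": joint torques, N m; "tool_pos": TCP position; "eef_rot": TCP orientation; "force": force on the tool from outside, world axes, zero at the start; "wrist_torque": the same for the moment, N m; "opening": opening from 0.0 (shut) to 1.0 (fully open).
Only numpy, scipy, OpenCV 4.12 (cv2) and the standard library are available. Lean on these libraries where they do the work, as an engineer would, in place of code of your own. Each camera call takes 0.05 s, during which the arm holds its last target.

## Working session

There is one attempt and no reset: what is moved stays moved. The work goes in short steps, Python scripts to look and compute and a tool call to move; the robot and the scene stay as the last step left them, time stands still between calls to the robot, and variables do not carry over. Pictures are saved under pics/ and viewed, and the job is handed in when it is done.

Besides the shell and the picture viewer there is one more tool, called after "Emit:" as a command line: name --argument value ..., lists and objects as JSON in quotes. arm_command: Moves the arm, as the interface text tells. Its arguments: {"type":"object","properties":{"slide":{"type":"array","items":{"type":"array","items":{"type":"number"}}},"turn":{"type":"array","items":{"type":"array","items":{"type":"number"}}},"gripper":{"type":"number"}},"required":["slide","turn"]}

```bash
mkdir -p pics; ls; python3 - <<'E'
from station import env
import cv2,numpy as np
print(env.get_state())
for n in("scene","top"):
    p,d=env.read_camera(n); cv2.imwrite(f"pics/{n}0.png",p[:,:,::-1]); np.savez(f"{n}0.npz",p=p,d=d)
    m=env.camera_model(n); print(n,m)
    R=cv2.Rodrigues(np.array(m["rvec"]))[0]; print(-R.T@np.array(m["tvec"]).ravel())
E
```

```text
pics
{'t': 0.0, 'joint_pos': array([-1.28459972e+00,  1.24501860e-01,  1.65170423e+00, -2.25377476e-05,
        1.36746744e+00, -8.25497695e-02]), 'joint_vel': array([ 0.00024459,  0.00111997,  0.00052234,  0.00110699, -0.00116709,
       -0.00084532]), 'joint_efforts': array([ 1.24290309e-03, -4.17594194e+01, -3.59936786e+01,  7.74886832e-02,
        4.90544632e-02, -1.73506501e-04]), 'tool_pos': array([ 234.10318956, -605.68187888,  213.37127283]), 'eef_rot': array([[ 9.32778338e-01,  3.60450000e-01, -6.08617498e-04],
       [ 3.60450483e-01, -9.32776227e-01,  1.99000036e-03],
       [ 1.49591696e-04, -2.07560570e-03, -9.99997835e-01]]), 'force': array([-0.09946767,  0.51151337, -0.40007138]), 'wrist_torque': array([0.0209451 , 0.04151888, 0.05567172]), 'opening': 0.9998974548483645}
scene {'K': array([[573.7483228 ,   0.        , 311.38695109],
       [  0.        , 573.7483228 , 245.30198844],
       [  0.        ,   0.        ,   1.        ]]), 'distortion': array([-0.17585089,  0.        ,  0.        ,  0.        ,  0.        ]), 'rvec': array([ 1.32870581,  2.41261199, -0.7342529 ]), 'tvec': array([ 242.45592474, -255.49997135, 1684.35532182])}
[1112.72330778  402.0536138  1249.52698767]
top {'K': array([[533.50251228,   0.        , 324.56380498],
       [  0.        , 533.50251228, 222.44019015],
       [  0.        ,   0.        ,   1.        ]]), 'distortion': array([-0.02841762,  0.        ,  0.        ,  0.        ,  0.        ]), 'rvec': array([ 2.0889786 , -2.13148947,  0.19045764]), 'tvec': array([  17.50156487,  528.40038444, 1447.55030696])}
[ 235.10070851  -15.40839205 1522.95942183]
```

View pics/scene0.png

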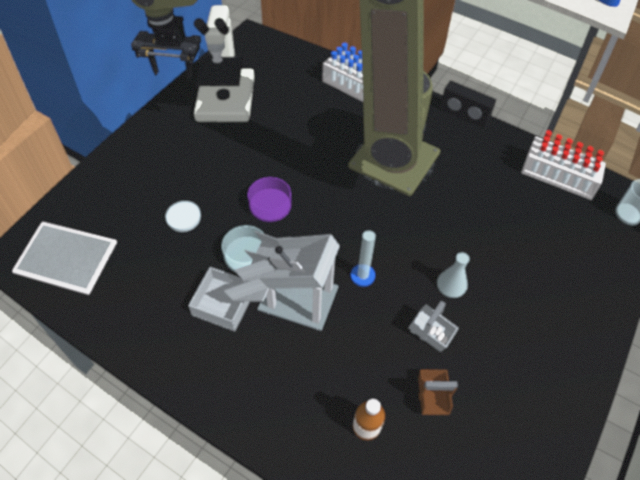

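View pics/top0.png

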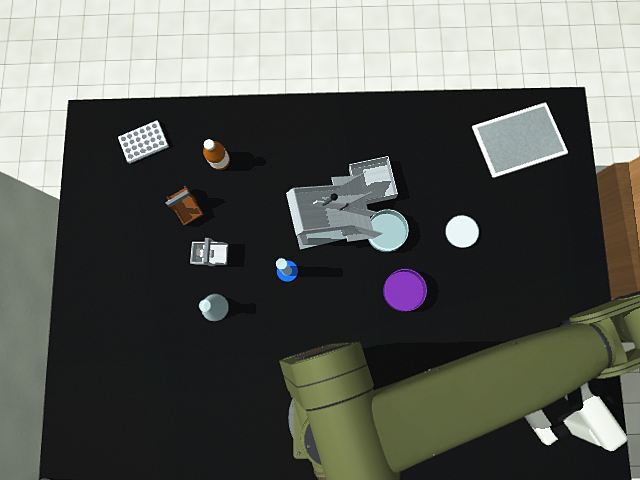

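```bash
cat > h.py <<'E'
import numpy as np,cv2
from station import env
def cloud(n,d):
    m=env.camera_model(n); R=cv2.Rodrigues(np.array(m["rvec"]))[0]; t=np.array(m["tvec"]).ravel()
    v,u=np.mgrid[0:480,0:640]
    q=cv2.undistortPoints(np.stack([u.ravel(),v.ravel()],1).astype(np.float64)[:,None],m["K"],m["distortion"])[:,0]
    P=np.c_[q,np.ones(len(q))]*d.ravel()[:,None].astype(float)
    W=(P-t)@R
    W[d.ravel()==0]=np.nan
    return W.reshape(480,640,3)
def proj(n,X):
    m=env.camera_model(n)
    return cv2.projectPoints(np.asarray(X,float).reshape(-1,1,3),m["rvec"],m["tvec"],m["K"],m["distortion"])[0][:,0]
E
python3 - <<'E'
from h import *
z=np.load("top0.npz");W=cloud("top",z["d"])
for n,b in(("ch",(270,140,420,265)),("sc",(150,170,250,330))):
    x0,y0,x1,y1=b
    k=5
    cv2.imwrite(f"pics/{n}.png",cv2.resize(z["p"][y0:y1,x0:x1,::-1],None,fx=k,fy=k,interpolation=cv2.INTER_CUBIC)) if n=="ch" else cv2.imwrite(f"pics/{n}.png",cv2.resize(z["p"][y0:y1,x0:x1,::-1],None,fx=3.7,fy=3.7,interpolation=cv2.INTER_CUBIC))
s=np.load("scene0.npz");
cv2.imwrite("pics/ch_s.png",cv2.resize(s["p"][215:335,180:350,::-1],None,fx=4.5,fy=4.5,interpolation=cv2.INTER_CUBIC))
def rep(nm,u,v):print(nm,W[v,u].round(1))
rep("bench",250,380);rep("dish c",388,231);rep("tray",375,180);rep("scoop bar",208,252);rep("brown",185,205)
for nm,(u,v) in dict(bottle=(209,146),flask=(207,307),cyl=(281,264),petri=(462,231),purple=(405,290),knob=(334,198)).items(): rep(nm,u,v)
# height map stats in scoop
b=W[235:270,185:235]; 
for zmin,zmax in((70,110),(5,60)):
    q=b[(b[...,2]>zmin)&(b[...,2]<zmax)]; print(zmin,len(q),q.mean(0).round(1),q.min(0).round(1),q.max(0).round(1))
E
```

```text
bench [ 99.5 222.   -0.6]
dish c [ 509.  -175.2    4.3]
tray [ 662.8 -143.4    2.8]
scoop bar [445.2 324.   95.5]
brown [596.3 413.4  17.9]
bottle [726.9 315.  152.8]
flask [296.4 317.5 119.8]
cyl [398.2 117.2 180.6]
petri [ 502.9 -386.5   12.4]
purple [ 338.5 -216.1    5. ]
knob [556.4 -20.5 223.5]
70 162 [449.8 328.6  94.9] [416.3 320.9  72.1] [485.  339.5 104.5]
5 722 [453.8 337.7  22. ] [410.3 272.7   5. ] [506.5 413.2  59.8]
```

View pics/ch.png

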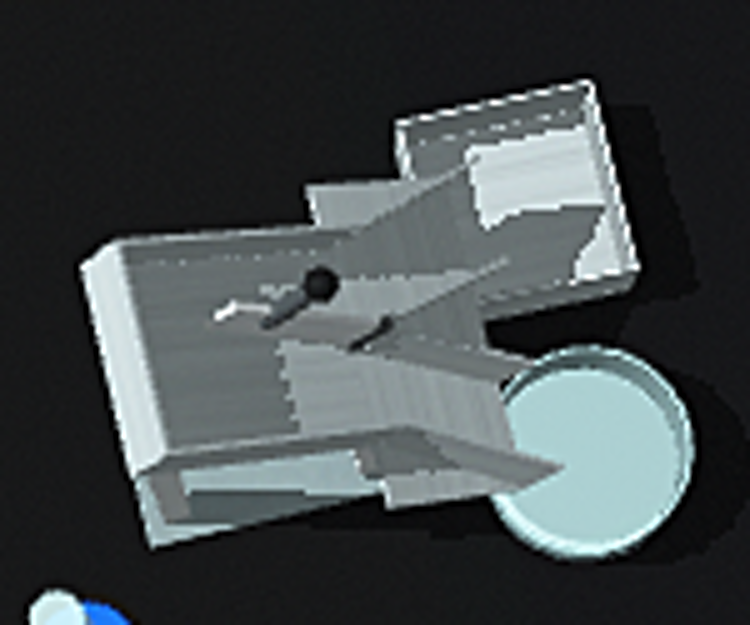

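View pics/sc.png

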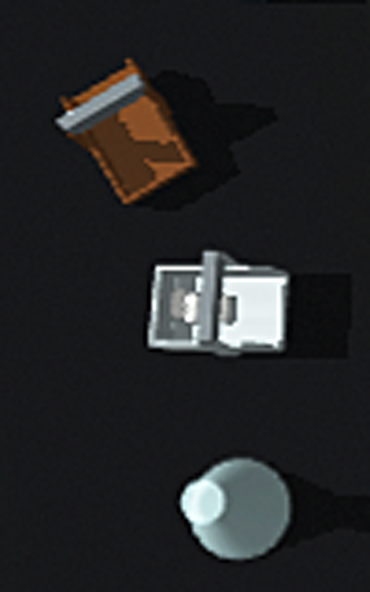

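View pics/ch_s.png

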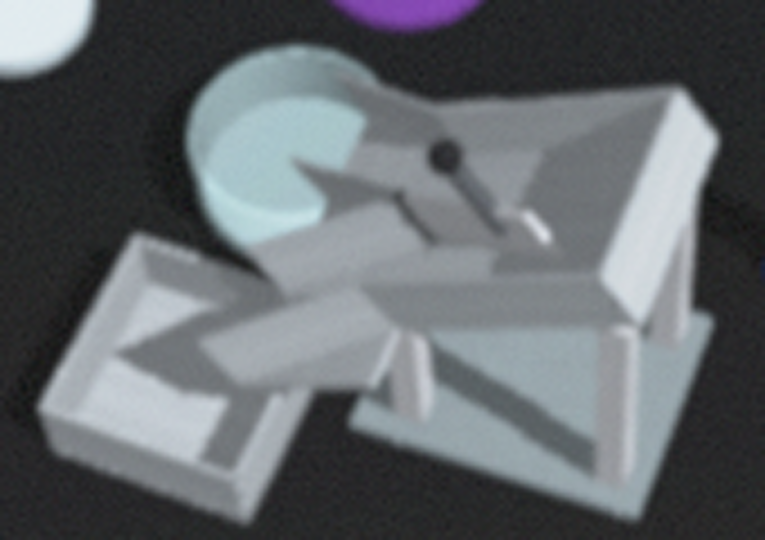

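```bash
python3 - <<'E'
from h import *
z=np.load("top0.npz");W=cloud("top",z["d"]);s=np.load("scene0.npz");S=cloud("scene",s["d"])
Z=W[...,2]
# floor plane fit: inlet area
P=W[195:225,302:325].reshape(-1,3)
A=np.c_[P[:,:2],np.ones(len(P))]
ok=np.ones(len(P),bool)
for _ in range(5):
    c=np.linalg.lstsq(A[ok],P[ok,2],rcond=None)[0]; r=P[:,2]-A@c; ok=abs(r)<4
print(c,ok.sum(),np.degrees(np.arctan(np.hypot(*c[:2]))),"up dir deg",np.degrees(np.arctan2(c[1],c[0])))
# top edge of end wall
for v in range(184,240,4):
    row=Z[v,280:330]; print(v,np.nanmax(row).round(0),280+np.nanargmax(row),W[v,280+np.nanargmax(row)].round(0))
# scoop map
np.set_printoptions(linewidth=250)
print(Z[236:272:2,188:232:2].round(0).astype(int))
# knob by dark pixels, both cams
for n,d,C,b in(("top",z,W,(325,185,345,210)),("scene",s,S,(270,240,290,262))):
    p=d["p"].astype(int); x0,y0,x1,y1=b
    m=(p[y0:y1,x0:x1].max(2)<60)
    q=C[y0:y1,x0:x1][m]; q=q[q[:,2]>200]; print(n,len(q),np.median(q,0).round(1),q.max(0).round(1),q.min(0).round(1))
E
```

```text
** On entry to DLASCL parameter number  4 had an illegal value
 ** On entry to DLASCL parameter number  4 had an illegal valueTraceback (most recent call last):
  File "<stdin>", line 9, in <module>
    x, resids, rank, s = _umath_linalg.lstsq(a, b, rcond,
                         ~~~~~~~~~~~~~~~~~~~^^^^^^^^^^^^^
                                             signature=signature)
                                             ^^^^^^^^^^^^^^^^^^^^
    raise LinAlgError("SVD did not converge in Linear Least Squares")
numpy.linalg.LinAlgError: SVD did not converge in Linear Least Squares
```

```bash
python3 - <<'E'
from h import *
z=np.load("top0.npz");W=cloud("top",z["d"]);s=np.load("scene0.npz");S=cloud("scene",s["d"])
Z=W[...,2]
P=W[195:225,302:325].reshape(-1,3); P=P[~np.isnan(P[:,0])]
A=np.c_[P[:,:2],np.ones(len(P))]
ok=np.ones(len(P),bool)
for _ in range(8):
    c=np.linalg.lstsq(A[ok],P[ok,2],rcond=None)[0]; r=P[:,2]-A@c; ok=abs(r)<4
print(c,ok.sum(),len(ok),np.degrees(np.arctan(np.hypot(*c[:2]))),"up dir deg",np.degrees(np.arctan2(c[1],c[0])))
for v in range(184,240,4):
    row=Z[v,280:330]; j=280+np.nanargmax(row);print(v,j,W[v,j].round(0))
np.set_printoptions(linewidth=250)
print(np.nan_to_num(Z[236:272:2,188:232:2],nan=-9).round(0).astype(int))
for n,d,C,b in(("top",z,W,(325,185,345,210)),("scene",s,S,(270,240,290,262))):
    p=d["p"].astype(int); x0,y0,x1,y1=b
    m=(p[y0:y1,x0:x1].max(2)<60)
    q=C[y0:y1,x0:x1][m]; q=q[q[:,2]>200]; print(n,len(q),np.median(q,0).round(1),q.max(0).round(1),q.min(0).round(1))
E
```

```text
[-1.25368912e-01  6.14600885e-01  2.07027139e+02] 519 684 32.09828935790204 up dir deg 101.52926505413272
184 328 [653.  -5.   8.]
188 294 [584.  79. 227.]
192 293 [574.  82. 225.]
196 294 [563.  80. 226.]
200 295 [553.  77. 225.]
204 297 [542.  72. 227.]
208 298 [533.  70. 223.]
212 299 [520.  67. 233.]
216 299 [511.  67. 227.]
220 300 [501.  65. 230.]
224 302 [491.  60. 226.]
228 303 [481.  58. 228.]
232 300 [473.  66. 218.]
236 300 [475.  71. 145.]
[[  0   5  -1  -2   6  -4  -1   2  -4  -1   3  -3   3   0  -4  -4   4   1  -1  -1   1  -5]
 [  8   1  -4  -2  -4   0   1  -2   2 101 100   0   1  -7  -1  -4   6   2  -2   5   0  -3]
 [ -3   2  -3   4  -1   0   2  -5   0  99  98  83  60   7 -10   0   5  -6   1   0  -2   0]
 [  0   2  30  33  40  41  46  36 101 100  96  80  48  47  51  49  55  50  -5   5  -4   3]
 [  3   4  34  23  13  10  17  15  99  95  99  23  25  23  27  30  28  24  33  25  -5  -2]
 [ -2   5  33  27  10   6  10   9 101 101  96   8  16  21  13  12  22  16  26  25   2   1]
 [ -5  -4  37  27   5  21   2  13 100  97  96   9  11  14  18  15  20  23  25  23  -2  -2]
 [  6  
[... 430 characters left out ...]
  22  30  -2   4]
 [ -1  38  25   7   5   5   8   9  95 101  84  13  17  17  18  24  18  22  17  21   3  -2]
 [  0  37  41  34  40  35  39  44  99  95  80  19  15  12  20  11  25  19  20  20   0   0]
 [  6   3  -6   5  16  13  18  20  23  51  59  54  43  39  30  34  35  40  33  23  -9  -1]
 [ -7   3   0   3   6   5  -3   3  -4  -3   0  -2  -6   0   2   4   1   5   1   0   0   0]
 [ -2   2   0   0  -2  -4   6   3  -1  -1   4  -3  -6  -5  -1   2  -5  -1   0  -5   4  -2]
 [  0  -2  -2   6   1  -3   2   4   4   3  -2   1  -3   0  -1   2  -6  -3   7   1  -3  -7]]
top 37 [560.8 -20.5 221.1] [568.3 -12.9 226.6] [554.  -28.2 202. ]
scene 24 [567.1 -15.3 220. ] [571.9 -11.4 224.5] [558.9 -22.1 216.4]
```

```bash
cat >> h.py <<'E'
def tri(ut,us):
    Ps=[];qs=[]
    for n,u in(("top",ut),("scene",us)):
        m=env.camera_model(n);R=cv2.Rodrigues(np.array(m["rvec"]))[0];Ps.append(np.c_[R,np.array(m["tvec"]).ravel()])
        qs.append(cv2.undistortPoints(np.array([[u]],float),m["K"],m["distortion"])[0].T)
    X=cv2.triangulatePoints(Ps[0],Ps[1],qs[0],qs[1]);X=(X[:3]/X[3]).ravel()
    print(X.round(1),"err",[ (proj(n,X)[0]-u).round(1) for n,u in(("top",ut),("scene",us))]);return X
C32,S32=np.cos(np.radians(32)),np.sin(np.radians(32))
E
python3 - <<'E'
from h import *
k=tri((334.4,197),(278.9,249.9))
a=tri((294,188),(331.1,234.6)); b=tri((303.6,232.4),(313.3,276.1))
# scene crop left/right: +x side?
E
```

```text
[561.5 -20.3 210.3] err [array([-0.5,  0.3]), array([-0.7, -0.1])]
[548.9  84.5 336.4] err [array([-5.7,  2.4]), array([-7.2, -1.1])]
[503.9  52.   80.6] err [array([ 4.5, -2.8]), array([6. , 0.5])]
```

```bash
python3 - <<'E'
from h import *
a=tri((294,188),(313.3,276.1)); b=tri((303.6,232.4),(331.1,234.6))
from scipy.optimize import least_squares
z=np.load("top0.npz");W=cloud("top",z["d"]);s=np.load("scene0.npz");S=cloud("scene",s["d"])
P=W[195:225,302:325].reshape(-1,3); P=P[~np.isnan(P[:,0])]
yaw=np.radians(11.5)
x=np.array([np.cos(yaw),np.sin(yaw),0]);y=np.array([-x[1],x[0],0])
A=np.c_[P[:,:2]@y[:2],P[:,2]]
# floor: z-116 = tan32*(y-y0)
y0=np.median(A[:,0]-(A[:,1]-116)/np.tan(np.radians(32))); print("y0",y0, "from corners",((a+b)/2)@y-106.4-1)
x0=((a+b)/2)@x; print("x0",x0,"width",np.linalg.norm(a-b),np.degrees(np.arctan2(*(a-b)[1::-1])))
for Y in (y0,((a+b)/2)@y-107.4): print((x0*x+Y*y).round(1))
k=np.array([561.5,-20.3,210.3]);print("knob local",k@x-x0,k@y-y0)
O=x0*x+y0*y; T=lambda p:O+p[0]*x+p[1]*y+np.array([0,0,p[2]])
L=[(54,106.4,225.4),(-54,106.4,225.4),(54,125.4,195),(-54,125.4,195),(60,-77,68),(-60,-77,68),(0,0,116),(0,100,179)]
for n,d,b in(("top",z,(270,140,420,265)),("scene",s,(180,215,350,335))):
    x1,y1,x2,y2=b; im=cv2.resize(d["p"][y1:y2,x1:x2,::-1],None,fx=4.5,fy=4.5,interpolation=cv2.INTER_CUBIC)
    for p in L:
        q=(proj(n,T(p))[0]-[x1,y1]+.5)*4.5; cv2.drawMarker(im,tuple(int(i) for i in q),(0,0,255),0,12,1)
    cv2.imwrite(f"pics/ov_{n}.png",im)
E
```

```text
[584.1  81.4 222.4] err [array([-0.7,  0.3]), array([-0.9, -0.1])]
[470.9  57.8 218.9] err [array([-0.4,  0.2]), array([-0.5, -0.1])]
y0 -145.63485665956026 from corners -144.3409603352729
x0 530.7674022265674 width 115.72920139172993 11.798486496146301
[549.1 -36.9   0. ]
[548.9 -35.6   0. ]
knob local 15.413150349359398 13.797289980501176
```

```bash
python3 -c "
import cv2,numpy as np
a=cv2.imread('pics/ov_top.png');b=cv2.imread('pics/ov_scene.png');w=max(a.shape[1],b.shape[1])
f=lambda i:cv2.copyMakeBorder(i,0,0,0,w-i.shape[1],0)
o=np.vstack([f(a),f(b)]);cv2.imwrite('pics/ov.png',cv2.resize(o,(int(o.shape[1]*600/o.shape[0]),600)))"
```

```text
(no output)
```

View pics/ov_top.png

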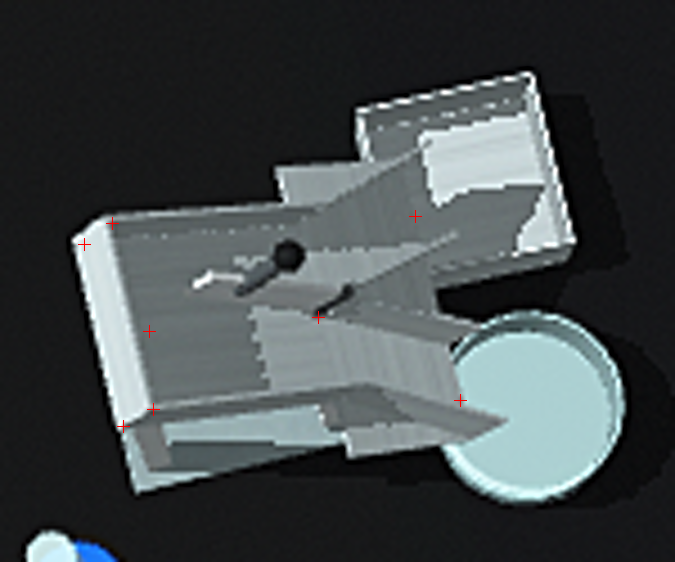

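View pics/ov_scene.png

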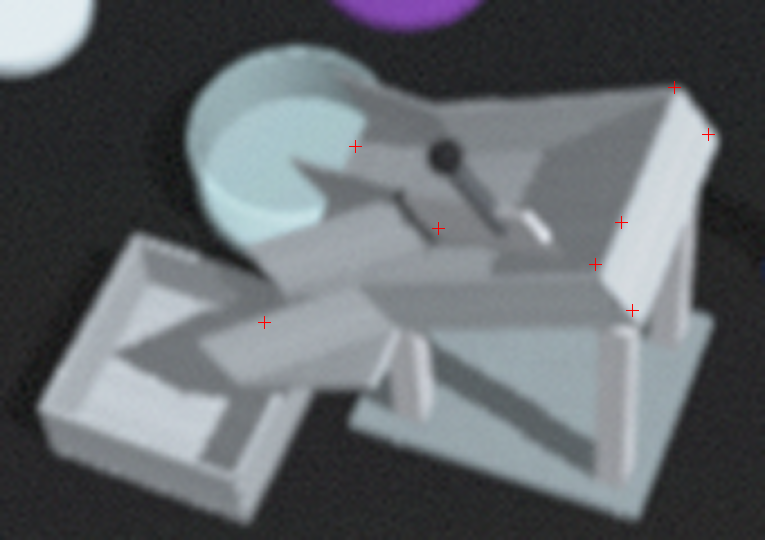

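Emit:
arm_command --slide '[[0,0,-50],[20,-25,0],[33,-42,0],[33,-42,0],[33,-42,0],[33,-42,0],[33,-42,0],[33,-42,0]]' --turn '[[0,0,9.6],[0,0,0],[0,0,0],[0,0,0],[0,0,0],[0,0,0],[0,0,0],[0,0,0]]' --gripper -1

```text
t: 1.1
tool_pos: [392.8, -289.5, 264.2]
eef_rot: [[0.98, 0.2, -0.0], [0.2, -0.98, 0.0], [-0.0, -0.0, -1.0]]
force: [0.5, 0.1, 0.0]
opening: 0.214
```

```bash
cat >> h.py <<'E'
O=np.array([549.0,-36.5,0]);YAW=np.radians(11.5)
RC=np.array([[np.cos(YAW),-np.sin(YAW),0],[np.sin(YAW),np.cos(YAW),0],[0,0,1]])
def L2W(p): return O+RC@np.array(p,float)
def W2L(p): return RC.T@(np.array(p,float)-O)
def st():
    s=env.get_state(); print("t",round(s["t"],2),"tcp",s["tool_pos"].round(1),"local",W2L(s["tool_pos"]).round(1),"F",s["force"].round(1),"op",round(s["opening"],3)); print(s["eef_rot"].round(3).tolist()); print(s["joint_pos"].round(2)); return s
def to(target,s):
    print("tool-frame delta",(s["eef_rot"].T@(np.array(target)-s["tool_pos"])).round(1))
E
python3 - <<'E'
from h import *
s=st(); to(L2W([-22,9,260]),s)
E
```

```text
t 1.1 tcp [ 392.8 -289.5  264.2] local [-203.5 -216.8  264.2] F [0.5 0.1 0. ] op 0.214
[[0.98, 0.2, -0.0], [0.2, -0.98, 0.0], [-0.0, -0.0, -1.0]]
[-0.75 -0.27  1.94  0.    1.47  0.62]
tool-frame delta [ 181.5 -225.8    4.3]
```

Emit:
arm_command --slide '[[33,-42,0],[33,-42,0],[33,-42,0],[33,-42,0],[33,-42,0],[0,0,0],[0,0,0]]' --turn '[[0,0,0],[0,0,0],[0,0,0],[0,0,0],[0,0,0],[0,0,0],[0,0,0]]'

```text
t: 1.98
tool_pos: [511.8, -52.7, 264.2]
eef_rot: [[0.98, 0.2, -0.001], [0.2, -0.98, -0.0], [-0.001, 0.0, -1.0]]
force: [-0.5, -0.3, -0.8]
opening: 0.005
```

```bash
python3 - <<'E'
from h import *
s=st(); to(L2W([-22,9,192]),s)
E
```

```text
t 1.98 tcp [511.8 -52.7 264.2] local [-39.7  -8.5 264.2] F [-0.5 -0.3 -0.8] op 0.005
[[0.98, 0.2, -0.001], [0.2, -0.98, -0.0], [-0.001, 0.0, -1.0]]
[-0.21 -0.21  1.89 -0.    1.46  1.16]
tool-frame delta [ 17.8 -17.5  72.2]
```

Emit:
arm_command --slide '[[18,-17.5,0],[0,0,36],[0,0,36],[0,0,0]]' --turn '[[0,0,0],[0,0,0],[0,0,0],[0,0,0]]'

```text
t: 2.48
tool_pos: [523.7, -32.9, 189.1]
eef_rot: [[0.98, 0.198, -0.007], [0.198, -0.98, 0.001], [-0.007, -0.002, -1.0]]
force: [0.3, -0.2, -0.0]
opening: 0.007
```

Emit:
arm_command --slide '[[6,0,0],[6,0,0],[6,0,0],[5,0,0],[5,0,0],[5,0,0],[0,0,0]]' --turn '[[0,0,0],[0,0,0],[0,0,0],[0,0,0],[0,0,0],[0,0,0],[0,0,0]]'

```text
t: 3.35
tool_pos: [558.9, -25.0, 192.4]
eef_rot: [[0.98, 0.2, -0.0], [0.2, -0.98, 0.0], [-0.0, -0.0, -1.0]]
force: [-0.5, -1.1, 0.2]
opening: 0.005
```

```bash
cat > look.py <<'E'
import sys
from h import *
def shot(name,n,b,k):
    p,d=env.read_camera(n); x0,y0,x1,y1=b
    cv2.imwrite(f"pics/{name}.png",cv2.resize(p[y0:y1,x0:x1,::-1],None,fx=k,fy=k,interpolation=cv2.INTER_CUBIC)); return p,d
E
python3 - <<'E'
from look import *
s=st()
shot("k1","scene",(180,180,350,335),4.5)
E
```

```text
t 3.35 tcp [558.9 -25.  192.4] local [ 12.    9.2 192.4] F [-0.5 -1.1  0.2] op 0.005
[[0.98, 0.2, -0.0], [0.2, -0.98, 0.0], [-0.0, -0.0, -1.0]]
[-0.14 -0.06  1.88  0.    1.33  1.23]
```

View pics/k1.png

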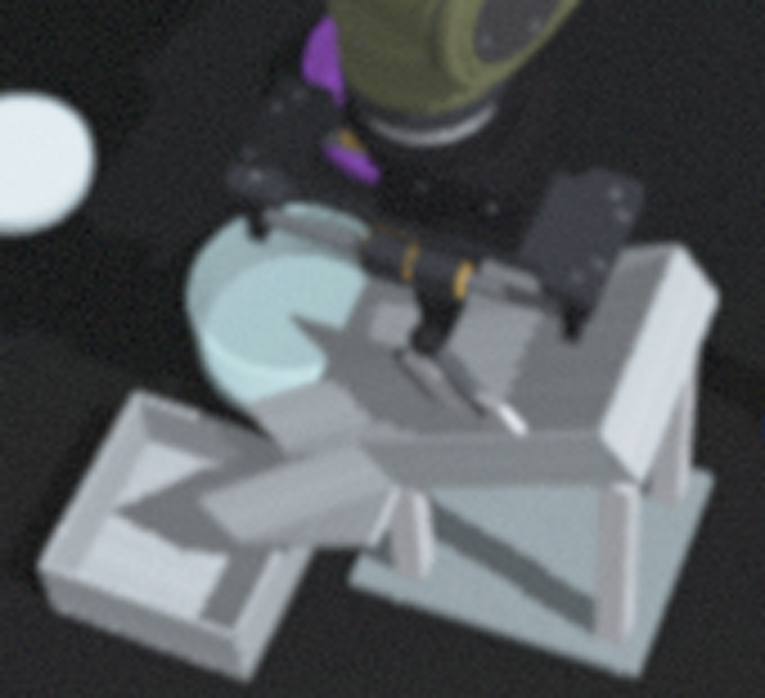

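Emit:
arm_command --slide '[[2,0,0],[2,0,0],[1,0,0],[0,0,0]]' --turn '[[0,0,0],[0,0,0],[0,0,0],[0,0,0]]'

```text
t: 3.9
tool_pos: [563.5, -24.1, 192.5]
eef_rot: [[0.98, 0.2, -0.0], [0.2, -0.98, 0.0], [-0.0, -0.0, -1.0]]
force: [-1.5, -0.2, -0.5]
opening: 0.008
```

Emit:
arm_command --slide '[[2,0,0],[1,0,0],[0,0,0]]' --turn '[[0,0,0],[0,0,0],[0,0,0]]'

```text
t: 4.28
tool_pos: [566.7, -23.5, 192.7]
eef_rot: [[0.98, 0.2, 0.0], [0.2, -0.98, 0.0], [0.0, -0.0, -1.0]]
force: [-2.1, -0.5, -1.2]
opening: 0.003
```

Emit:
arm_command --slide '[[2,0,0],[1,0,0],[0,0,0]]' --turn '[[0,0,0],[0,0,0],[0,0,0]]'

```text
t: 4.65
tool_pos: [568.2, -23.3, 192.5]
eef_rot: [[0.98, 0.2, -0.004], [0.2, -0.98, -0.001], [-0.004, -0.0, -1.0]]
force: [-7.7, -2.0, 0.7]
opening: 0.008
```

Emit:
arm_command --slide '[[2,0,0],[0,0,0]]' --turn '[[0,0,0],[0,0,0]]'

```text
t: 4.9
tool_pos: [568.4, -23.3, 192.5]
eef_rot: [[0.98, 0.2, -0.009], [0.2, -0.98, -0.001], [-0.009, -0.0, -1.0]]
force: [-13.9, -3.3, 4.3]
opening: 0.007
```

Emit:
arm_command --slide '[[-12,0,0],[-20,0,0],[0,0,-45],[0,0,-50],[-50,0,0],[-50,0,0],[-50,0,0]]' --turn '[[0,0,0],[0,0,0],[0,0,0],[0,0,0],[0,0,0],[0,0,0],[0,0,0]]' --gripper 0.2

```text
t: 5.78
tool_pos: [392.4, -59.0, 288.5]
eef_rot: [[0.98, 0.201, 0.003], [0.201, -0.98, -0.0], [0.003, 0.001, -1.0]]
force: [-0.3, -0.7, 0.7]
opening: 0.594
```

```bash
python3 - <<'E'
from look import *
s=st()
shot("k2","scene",(180,215,350,335),4.5);shot("k2t","top",(270,140,420,265),4.5)
th=-.58
print([ (n,proj(n,L2W([-65*np.sin(th),65*np.cos(th)*C32-76*S32,116+65*np.cos(th)*S32+76*C32]))) for n in("top","scene")])
E
```

```text
t 5.78 tcp [392.4 -59.  288.5] local [-158.     9.2  288.5] F [-0.3 -0.7  0.7] op 0.594
[[0.98, 0.201, 0.003], [0.201, -0.98, -0.0], [0.003, 0.001, -1.0]]
[-0.29 -0.51  2.07  0.    1.58  1.08]
[('top', array([[335.02245365, 189.25097688]])), ('scene', array([[271.4916912 , 256.26631912]]))]
```

View pics/k2.png

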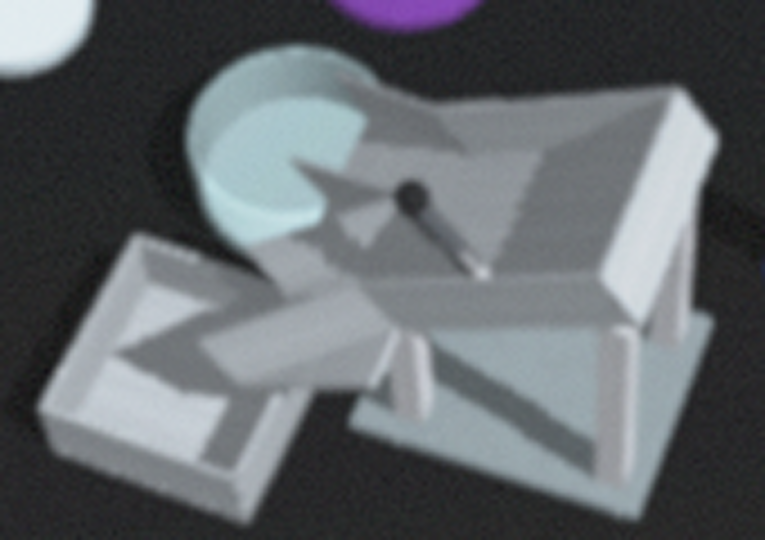

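View pics/k2t.png

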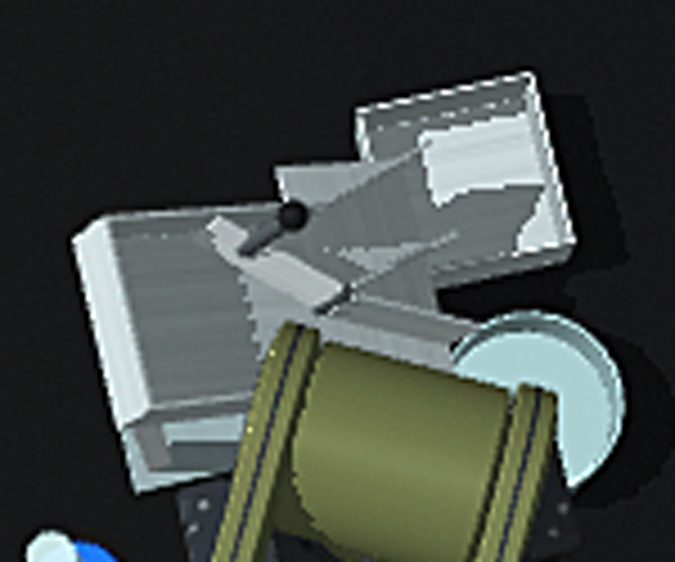

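```bash
sed -i 's/^O=np.array.*;YAW/O=np.array([551.5,-36.0,0]);YAW/' h.py; python3 - <<'E'
from h import *
z=np.load("top0.npz");W=cloud("top",z["d"]);s=np.load("scene0.npz");S=cloud("scene",s["d"])
Q=[]
for C,b in((W,(190,232,230,272)),(S,(405,295,465,355))):
    x0,y0,x1,y1=b; q=C[y0:y1,x0:x1].reshape(-1,3); m=(q[:,2]>91)&(q[:,2]<112)&(abs(q[:,0]-450)<60)&(abs(q[:,1]-328)<50)
    a=q[m]; mu=a.mean(0); u,sv,vt=np.linalg.svd(a-mu); d=vt[0]*np.sign(vt[0][0]); print(len(a),mu.round(1),np.degrees(np.arctan2(d[1],d[0])).round(1),((a-mu)@d).min().round(1),((a-mu)@d).max().round(1),a.min(0).round(1),a.max(0).round(1))
    # walls/body points
    m=(q[:,2]>6)&(q[:,2]<45)&(abs(q[:,0]-450)<70)&(abs(q[:,1]-328)<80)
    a=q[m]; r=cv2.minAreaRect(a[:,:2].astype(np.float32)); print(len(a),r)
im=cv2.resize(s["p"][290:360,395:475,::-1],None,fx=8,fy=8,interpolation=cv2.INTER_CUBIC);cv2.imwrite("pics/sc_s.png",im)
im=cv2.resize(z["p"][230:276,180:240,::-1],None,fx=10,fy=10,interpolation=cv2.INTER_CUBIC);cv2.imwrite("pics/sc_t.png",im)
E
```

```text
126 [450.5 329.5  98.7] -3.2 -33.5 32.8 [416.9 322.7  91.1] [483.1 337.8 104.5]
642 ((460.1209411621094, 339.5477294921875), (108.64707946777344, 113.75623321533203), 89.10401916503906)
139 [456.4 331.3  99.4] -2.4 -36.0 36.1 [420.3 324.7  92.4] [492.4 338.2 104.9]
999 ((454.09722900390625, 320.16326904296875), (153.4627227783203, 126.01739501953125), 85.37702178955078)
```

View pics/sc_s.png

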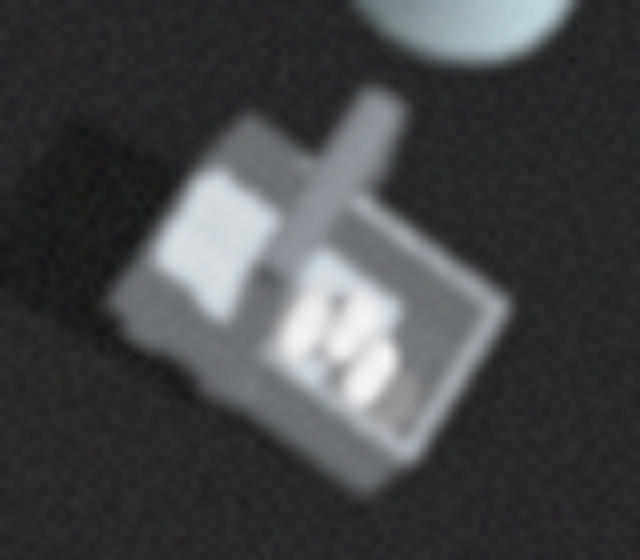

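View pics/sc_t.png

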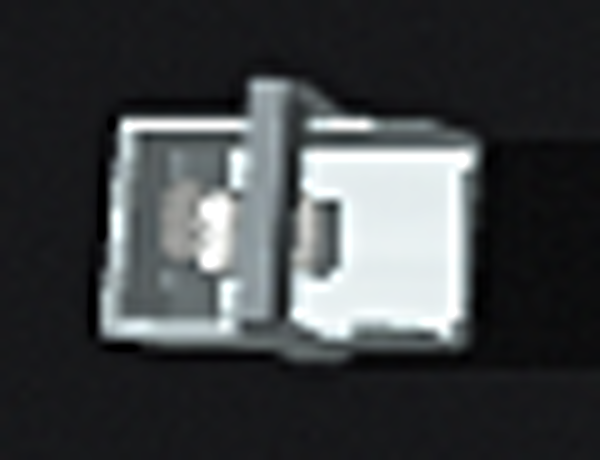

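Emit:
arm_command --slide '[[0,0,0],[0,0,0],[5,-45,0],[5,-50,0],[5,-50,0],[5,-50,0],[5,-50,0],[5,-50,0]]' --turn '[[0,0,7.2],[0,0,7.2],[0,0,0],[0,0,0],[0,0,0],[0,0,0],[0,0,0],[0,0,0]]'

```text
t: 6.88
tool_pos: [438.7, 236.9, 288.2]
eef_rot: [[0.999, -0.049, 0.003], [-0.049, -0.999, 0.002], [0.002, -0.002, -1.0]]
force: [0.8, 0.4, 0.6]
opening: 0.599
```

Emit:
arm_command --slide '[[5,-50,0],[5,-40,0],[0,0,0],[0,0,0]]' --turn '[[0,0,0],[0,0,0],[0,0,0],[0,0,0]]'

```text
t: 7.38
tool_pos: [452.6, 323.7, 287.6]
eef_rot: [[0.999, -0.05, 0.0], [-0.05, -0.999, 0.0], [0.0, -0.0, -1.0]]
force: [-0.6, 0.0, 0.2]
opening: 0.6
```

```bash
python3 - <<'E'
from h import *
s=st(); to([453.5,330.4,69],s)
E
```

```text
t 7.38 tcp [452.6 323.7 287.6] local [-25.2 372.2 287.6] F [-0.6  0.   0.2] op 0.6
[[0.999, -0.05, 0.0], [-0.05, -0.999, 0.0], [0.0, -0.0, -1.0]]
[ 0.52 -0.12  1.77  0.    1.49  2.14]
tool-frame delta [  0.5  -6.6 218.6]
```

Emit:
arm_command --slide '[[0,-6.5,45],[0,0,50],[0,0,50],[0,0,40],[0,0,0]]' --turn '[[0,0,0],[0,0,0],[0,0,0],[0,0,0],[0,0,0]]'

```text
t: 8.0
tool_pos: [450.4, 327.6, 99.2]
eef_rot: [[0.999, -0.052, -0.006], [-0.052, -0.999, -0.004], [-0.006, 0.004, -1.0]]
force: [1.2, 0.2, 0.6]
opening: 0.6
```

```bash
python3 - <<'E'
from look import *
s=st(); to([453.5,330.4,69],s)
shot("g1","scene",(370,250,500,370),6)
E
```

```text
t 8.0 tcp [450.4 327.6  99.2] local [-26.5 376.4  99.2] F [1.2 0.2 0.6] op 0.6
[[0.999, -0.052, -0.006], [-0.052, -0.999, -0.004], [-0.006, 0.004, -1.0]]
[0.53 0.03 1.96 0.   1.17 2.15]
tool-frame delta [ 3.1 -3.1 30.2]
```

View pics/g1.png

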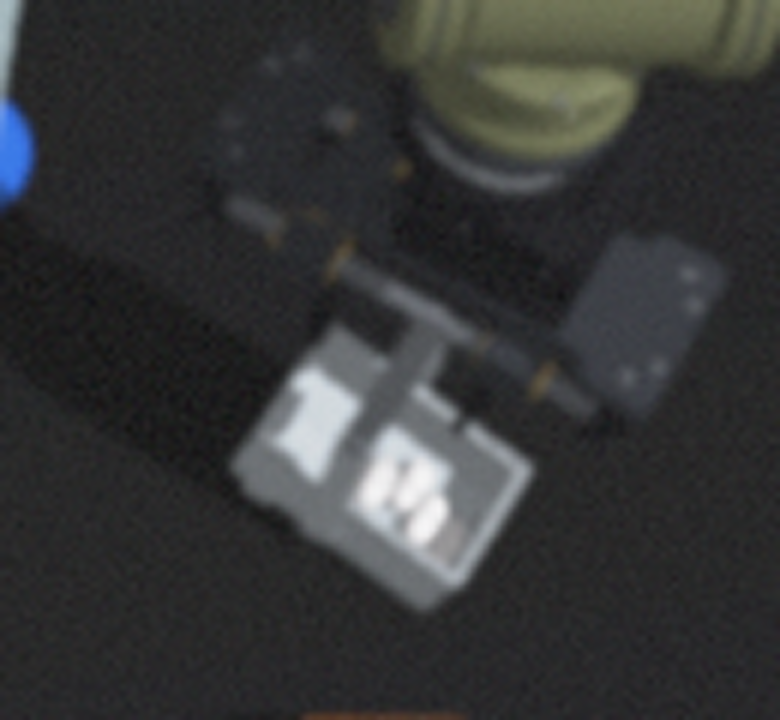

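Emit:
arm_command --slide '[[0,0,15],[0,0,15],[0,0,0],[0,0,0]]' --turn '[[0,0,0],[0,0,0],[0,0,0],[0,0,0]]'

```text
t: 8.55
tool_pos: [452.8, 330.2, 72.9]
eef_rot: [[0.999, -0.05, 0.0], [-0.05, -0.999, 0.0], [0.0, -0.0, -1.0]]
force: [-0.3, 1.1, 0.2]
opening: 0.602
```

Emit:
arm_command --slide '[[0,0,0],[0,0,0],[0,0,0],[0,0,0],[0,0,0],[0,0,0]]' --turn '[[0,0,0],[0,0,0],[0,0,0],[0,0,0],[0,0,0],[0,0,0]]' --gripper -1

```text
t: 9.3
tool_pos: [452.5, 329.9, 72.4]
eef_rot: [[0.999, -0.05, -0.0], [-0.05, -0.999, -0.0], [-0.0, 0.0, -1.0]]
force: [0.3, 0.3, -0.6]
opening: 0.125
```

Emit:
arm_command --slide '[[0,0,-15],[0,0,-35],[0,0,-45],[0,0,-45],[0,0,-45],[0,0,-45],[0,0,-30],[0,0,0]]' --turn '[[0,0,0],[0,0,0],[0,0,0],[0,0,0],[0,0,0],[0,0,0],[0,0,0],[0,0,0]]'

```text
t: 10.3
tool_pos: [453.6, 330.6, 336.9]
eef_rot: [[0.999, -0.05, 0.006], [-0.05, -0.999, 0.004], [0.006, -0.004, -1.0]]
force: [0.1, 0.1, -2.6]
opening: 0.125
```

```bash
cat > pl.py <<'E'
from h import *
# scoop pose from TCP: scoop x=tool y, scoop y=tool x, z=-tool z ; grip origin: TCP -> underside 72.4 along tool z
def mouth(s): # mouth point in local
    R=s["eef_rot"];return W2L(s["tool_pos"]+R@np.array([0,42,72.4-24]))
def tcp_for(mw,yawdeg,phi):
    """TCP pos & R for mouth at world mw, tool yaw, tip phi(deg)"""
    a=np.radians(yawdeg);R0=np.array([[np.cos(a),np.sin(a),0],[np.sin(a),-np.cos(a),0],[0,0,-1]])
    R=R0@cv2.Rodrigues(np.array([np.radians(phi),0,0]))[0]
    return mw-R@np.array([0,42,72.4-24.]),R
E
python3 - <<'E'
from look import *
from pl import *
s=st(); print("mouth",mouth(s).round(1))
t,R=tcp_for(L2W([-8,92,272]),11.5,0); print(t.round(1))
a=np.radians(11.5);d=t-s["tool_pos"]; print("delta in yawed frame",(R.T@d).round(1))
shot("g2","scene",(300,130,500,330),3)
E
```

```text
t 10.3 tcp [453.6 330.6 336.9] local [-22.8 378.8 336.9] F [ 0.1  0.1 -2.6] op 0.125
[[0.999, -0.05, 0.006], [-0.05, -0.999, 0.004], [0.006, -0.004, -1.0]]
[ 0.53 -0.12  1.7   0.    1.56  2.16]
mouth [-32.9 338.2 288.3]
[516.9  93.7 320.4]
delta in yawed frame [ 14.8 244.8  16.5]
```

View pics/g2.png

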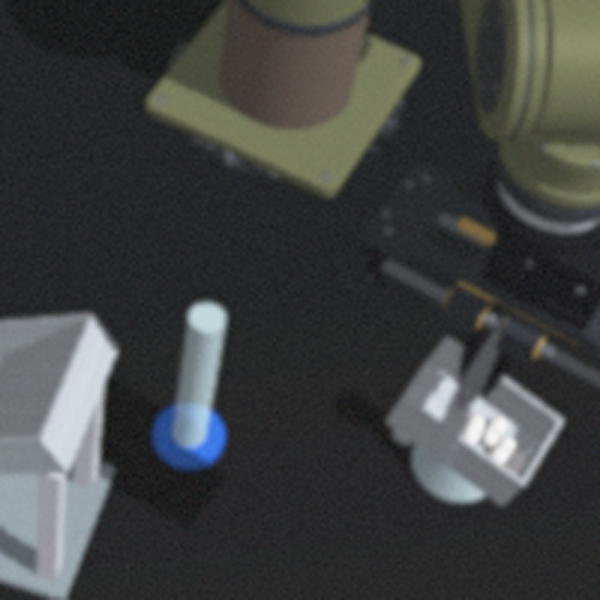

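Emit:
arm_command --slide '[[0,0,0],[2,0,0],[2,0,0],[2,0,0],[2,8,0],[2,18,0],[2,26,0],[2,28,0]]' --turn '[[0,0,-2],[0,0,-4],[0,0,-4],[0,0,-3],[0,0,-1.3],[0,0,0],[0,0,0],[0,0,0]]'

```text
t: 11.35
tool_pos: [482.3, 251.6, 332.2]
eef_rot: [[0.98, 0.198, -0.0], [0.198, -0.98, -0.001], [-0.001, 0.001, -1.0]]
force: [-0.1, -0.6, -2.0]
opening: 0.122
```

Emit:
arm_command --slide '[[0,28,0],[0,28,0],[0,28,0],[0,26,3],[0,18,3],[0,10,2],[0,5,0],[0,0,0]]' --turn '[[0,0,0],[0,0,0],[0,0,0],[0,0,0],[0,0,0],[0,0,0],[0,0,0],[0,0,0]]'

```text
t: 12.35
tool_pos: [510.5, 113.4, 324.7]
eef_rot: [[0.98, 0.198, -0.0], [0.198, -0.98, 0.0], [0.0, -0.0, -1.0]]
force: [0.1, 0.1, -1.6]
opening: 0.124
```

```bash
python3 - <<'E'
from look import *
from pl import *
s=st(); print("mouth",mouth(s).round(1))
prev=None
for phi in range(0,66,8):
    t,R=tcp_for(L2W([-8,92,256 if phi>10 else 262]),11.5,phi)
    print(phi,t.round(1), (W2L(t)).round(1), None if prev is None else (prev[1].T@(t-prev[0])).round(1)); prev=(t,R)
to(tcp_for(L2W([-8,92,262]),11.5,0)[0],s)
shot("g3","scene",(180,150,380,350),3)
E
```

```text
t 12.35 tcp [510.5 113.4 324.7] local [-10.4 154.6 324.7] F [ 0.1  0.1 -1.6] op 0.124
[[0.98, 0.198, -0.0], [0.198, -0.98, 0.0], [0.0, -0.0, -1.0]]
[ 0.12 -0.21  1.79  0.    1.56  1.49]
mouth [-10.4 112.6 276.3]
0 [516.9  93.7 310.4] [ -8.  134.  310.4] None
8 [518.4  86.7 315.8] [ -8.  126.9 315.8] [-0.   7.1 -5.4]
16 [519.9  79.  314.1] [ -8.  119.  314.1] [-0.   8.   0.6]
24 [521.6  70.9 317.3] [ -8.  110.7 317.3] [ 0.   7.1 -5.4]
32 [523.3  62.3 319.3] [ -8.  102.  319.3] [ 0.   7.1 -5.4]
40 [525.1  53.6 320.1] [ -8.   93.1 320.1] [-0.   7.1 -5.4]
48 [526.9  44.9 319.6] [ -8.   84.1 319.6] [-0.   7.1 -5.4]
56 [528.6  36.3 317.9] [ -8.   75.4 317.9] [ 0.   7.1 -5.4]
64 [530.3  28.  315. ] [ -8.   66.9 315. ] [ 0.   7.1 -5.4]
tool-frame delta [ 2.4 20.6 14.3]
```

View pics/g3.png

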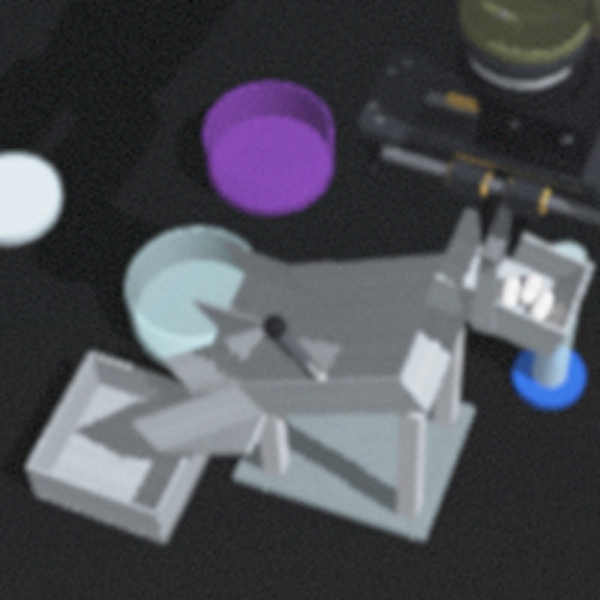

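Emit:
arm_command --slide '[[0,5,4],[0,10,4],[0,5,4],[0,0,0],[0,0,0]]' --turn '[[0,0,0],[0,0,0],[0,0,0],[0,0,0],[0,0,0]]'

```text
t: 13.02
tool_pos: [514.5, 93.6, 312.7]
eef_rot: [[0.98, 0.198, 0.0], [0.198, -0.98, 0.0], [0.0, -0.0, -1.0]]
force: [-0.5, -0.1, -2.0]
opening: 0.124
```

Emit:
arm_command --slide '[[0,3.6,-2.7],[0,3.6,-2],[0,3.6,-2],[0,3.6,-2],[0,3.6,-2],[0,3.6,-2.7]]' --turn '[[4,0,0],[4,0,0],[4,0,0],[4,0,0],[4,0,0],[4,0,0]]'

```text
t: 13.78
tool_pos: [519.3, 70.5, 322.5]
eef_rot: [[0.98, 0.181, -0.08], [0.198, -0.895, 0.4], [0.001, -0.408, -0.913]]
force: [0.0, -0.3, -1.5]
opening: 0.125
```

```bash
python3 - <<'E'
from look import *
from pl import *
s=st(); print("mouth",mouth(s).round(1))
shot("p1","scene",(180,150,380,350),3)
E
```

```text
t 13.78 tcp [519.3  70.5 322.5] local [-10.3 110.7 322.5] F [ 0.  -0.3 -1.5] op 0.125
[[0.98, 0.181, -0.08], [0.198, -0.895, 0.4], [0.001, -0.408, -0.913]]
[-0.18 -0.15  1.78  0.39  1.66  1.19]
mouth [-10.3  92.1 261.2]
```

View pics/p1.png

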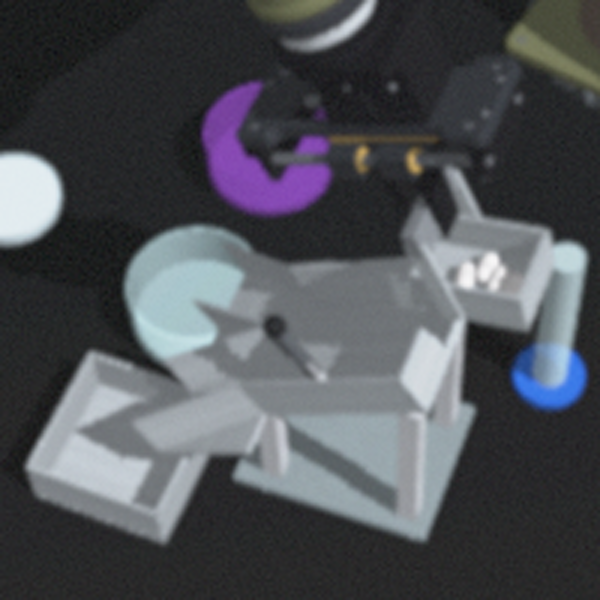

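Emit:
arm_command --slide '[[0,4.6,-0.4],[0,4.6,-0.4],[0,3.6,-2.7],[0,3.6,-2.7],[0,0,0]]' --turn '[[4,0,0],[4,0,0],[4,0,0],[4,0,0],[0,0,0]]'

```text
t: 14.45
tool_pos: [522.7, 52.8, 318.2]
eef_rot: [[0.98, 0.15, -0.128], [0.197, -0.752, 0.629], [-0.002, -0.642, -0.767]]
force: [-0.7, -0.1, -2.1]
opening: 0.126
```

```bash
python3 - <<'E'
from look import *
from pl import *
s=st(); print("mouth",mouth(s).round(1))
shot("p2","scene",(180,150,380,350),3)
E
```

```text
t 14.45 tcp [522.7  52.8 318.2] local [-10.5  92.8 318.2] F [-0.7 -0.1 -2.1] op 0.126
[[0.98, 0.15, -0.128], [0.197, -0.752, 0.629], [-0.002, -0.642, -0.767]]
[-0.32 -0.06  1.78  0.6   1.78  1.07]
mouth [-10.7  91.6 254.2]
```

View pics/p2.png

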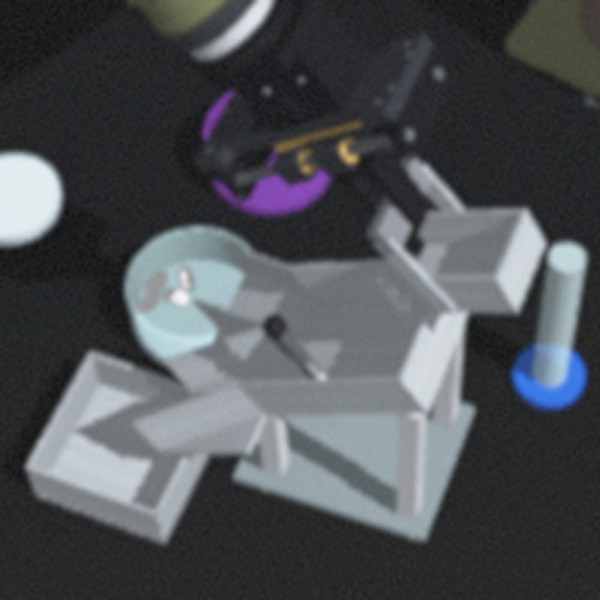

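Emit:
arm_command --slide '[[0,3.6,-2.7],[0,3.6,-2.7],[0,3.6,-2.7],[0,3.6,-2.7],[0,0,0],[0,0,0]]' --turn '[[4,0,0],[4,0,0],[4,0,0],[4,0,0],[0,0,0],[0,0,0]]'

```text
t: 15.25
tool_pos: [526.3, 36.6, 317.1]
eef_rot: [[0.98, 0.113, -0.164], [0.199, -0.55, 0.811], [0.001, -0.828, -0.561]]
force: [-0.3, -0.1, -1.8]
opening: 0.129
```

```bash
python3 - <<'E'
from look import *
from pl import *
s=st(); print("mouth",mouth(s).round(1))
shot("p3","scene",(215,215,295,275),9)
shot("p3b","scene",(250,190,380,290),6)
E
```

```text
t 15.25 tcp [526.3  36.6 317.1] local [-10.3  76.1 317.1] F [-0.3 -0.1 -1.8] op 0.129
[[0.98, 0.113, -0.164], [0.199, -0.55, 0.811], [0.001, -0.828, -0.561]]
[-0.42  0.05  1.77  0.79  1.91  0.98]
mouth [-10.2  92.6 255.1]
```

View pics/p3.png

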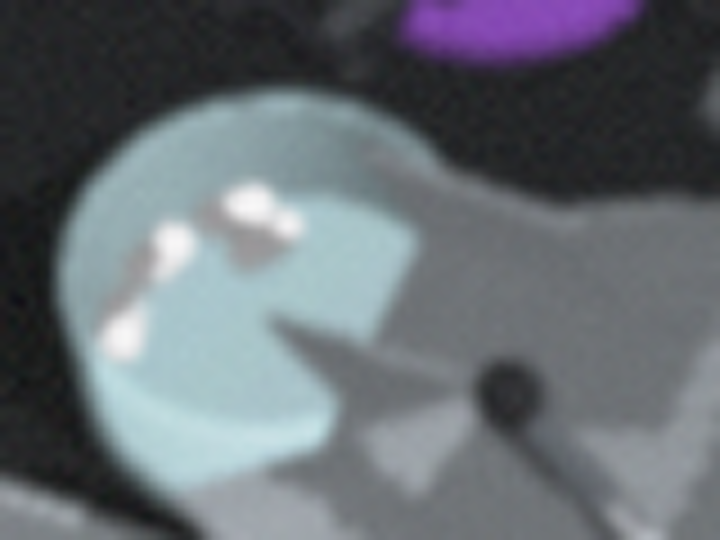

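View pics/p3b.png

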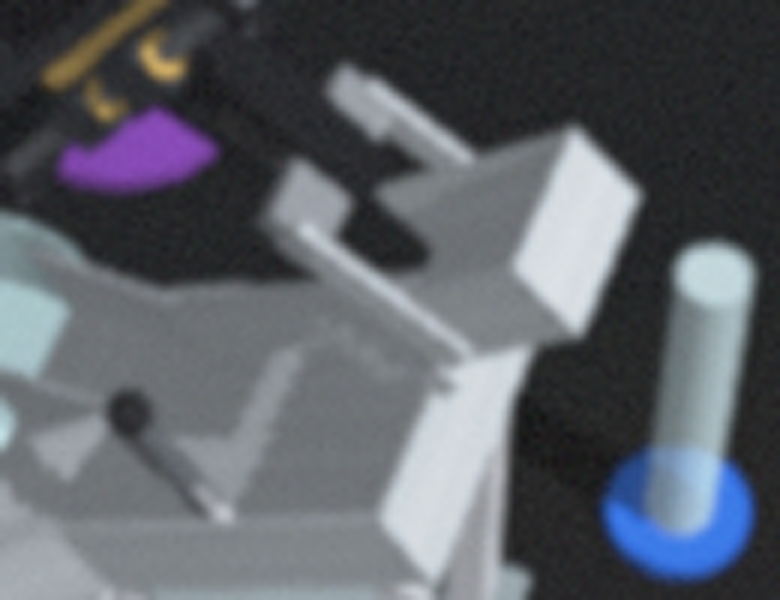

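Emit:
arm_command --slide '[[0,-10,-7],[0,-15,-10],[0,-6.3,6.3],[0,-6.3,6.3],[0,-6.3,6.3],[0,-6.3,6.3],[0,-6.3,6.3],[0,-6.3,6.3]]' --turn '[[0,0,0],[0,0,0],[-8,0,0],[-8,0,0],[-8,0,0],[-8,0,0],[-8,0,0],[-8,0,0]]'

```text
t: 16.35
tool_pos: [516.1, 86.7, 341.2]
eef_rot: [[0.98, 0.196, -0.023], [0.197, -0.971, 0.133], [0.004, -0.135, -0.991]]
force: [-0.2, -0.4, -2.2]
opening: 0.124
```

Emit:
arm_command --slide '[[0,-6.3,6.3],[0,-20,0],[0,-20,0],[0,0,0],[0,0,0]]' --turn '[[-8,0,0],[0,0,0],[0,0,0],[0,0,0],[0,0,0]]'

```text
t: 16.98
tool_pos: [506.7, 132.2, 334.0]
eef_rot: [[0.98, 0.198, 0.001], [0.198, -0.98, 0.0], [0.001, -0.0, -1.0]]
force: [-0.1, -0.3, -1.4]
opening: 0.124
```

```bash
python3 - <<'E'
from look import *
from pl import *
s=st(); print("mouth",mouth(s).round(1)); to([453,330,75],s)
shot("q1","top",(270,100,420,265),4.5)
shot("q2","scene",(180,150,380,350),3)
E
```

```text
t 16.98 tcp [506.7 132.2 334. ] local [-10.3 173.7 334. ] F [-0.1 -0.3 -1.4] op 0.124
[[0.98, 0.198, 0.001], [0.198, -0.98, 0.0], [0.001, -0.0, -1.0]]
[ 0.15 -0.21  1.77  0.    1.57  1.52]
mouth [-10.4 131.7 285.6]
tool-frame delta [ -13.8 -204.5  259. ]
```

View pics/q1.png

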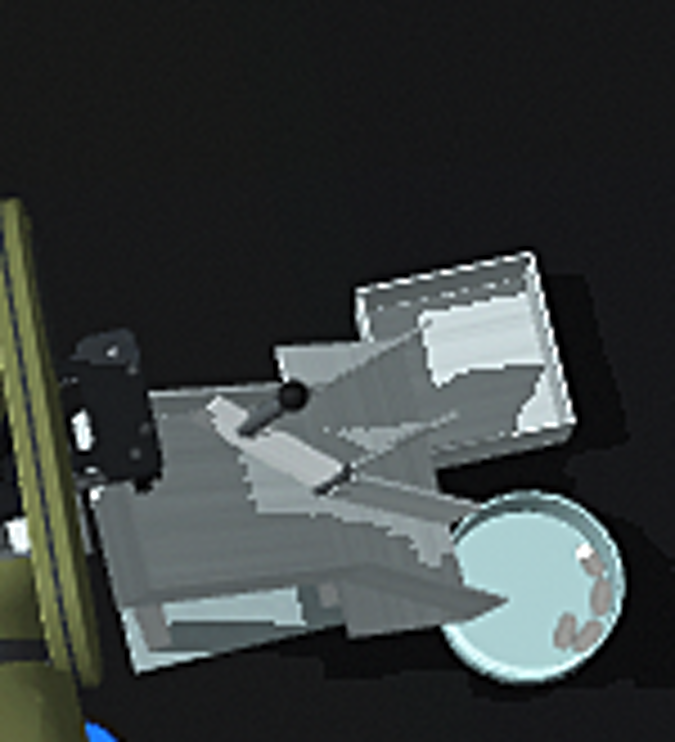

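View pics/q2.png

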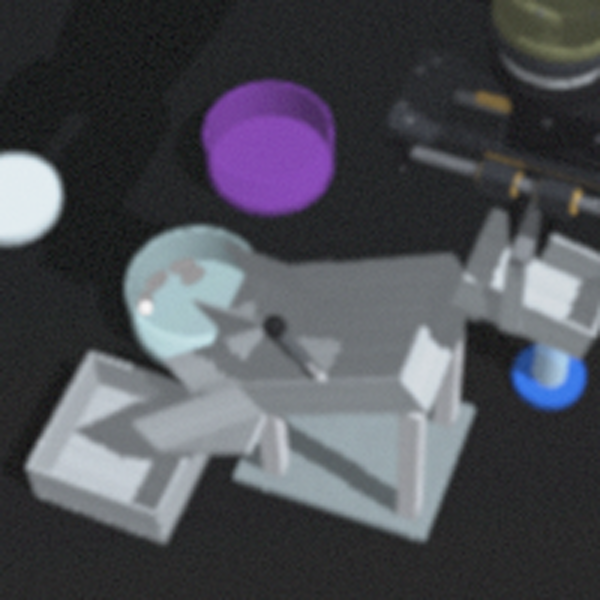

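Emit:
arm_command --slide '[[-3,-30,0],[-3,-45,0],[-3,-45,0],[-3,-45,0],[-2,-30,0],[0,-9,20],[0,0,40],[0,0,45]]' --turn '[[0,0,0],[0,0,0],[0,0,0],[0,0,0],[0,0,0],[0,0,0],[0,0,0],[0,0,0]]'

```text
t: 18.08
tool_pos: [452.9, 328.6, 226.3]
eef_rot: [[0.98, 0.197, 0.0], [0.197, -0.98, -0.0], [0.0, 0.0, -1.0]]
force: [0.5, 0.1, -1.4]
opening: 0.127
```

Emit:
arm_command --slide '[[0,0,45],[0,0,45],[0,0,30],[0,0,15],[0,0,0],[0,0,0]]' --turn '[[0,0,0],[0,0,0],[0,0,0],[0,0,0],[0,0,0],[0,0,0]]'

```text
t: 18.82
tool_pos: [453.6, 330.0, 94.7]
eef_rot: [[0.98, 0.198, 0.002], [0.198, -0.98, 0.001], [0.003, -0.001, -1.0]]
force: [-0.3, -0.3, -1.2]
opening: 0.126
```

```bash
python3 - <<'E'
from look import *
s=st()
shot("r1","scene",(370,230,500,370),5)
E
```

```text
t 18.82 tcp [453.6 330.   94.7] local [-23.  378.1  94.7] F [-0.3 -0.3 -1.2] op 0.126
[[0.98, 0.198, 0.002], [0.198, -0.98, 0.001], [0.003, -0.001, -1.0]]
[ 0.53  0.03  1.96 -0.    1.15  1.9 ]
```

View pics/r1.png

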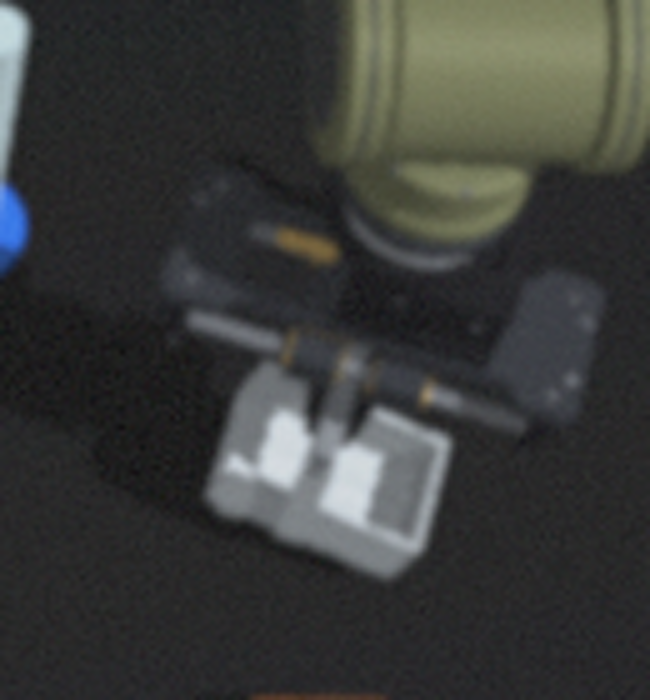

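Scoop is level and empty; the remaining gap is about 22 mm.

Emit:
arm_command --slide '[[0,0,8],[0,0,6],[0,0,4],[0,0,2],[0,0,1],[0,0,0]]' --turn '[[0,0,0],[0,0,0],[0,0,0],[0,0,0],[0,0,0],[0,0,0]]'

```text
t: 19.62
tool_pos: [452.7, 329.7, 72.4]
eef_rot: [[0.98, 0.198, 0.0], [0.198, -0.98, 0.0], [0.001, -0.0, -1.0]]
force: [-0.8, -1.2, 1.1]
opening: 0.124
```

Emit:
arm_command --slide '[[0,0,1],[0,0,0],[0,0,0]]' --turn '[[0,0,0],[0,0,0],[0,0,0]]'

```text
t: 20.0
tool_pos: [452.9, 329.7, 72.4]
eef_rot: [[0.98, 0.198, 0.001], [0.198, -0.98, 0.0], [0.001, 0.0, -1.0]]
force: [-2.4, -2.5, 5.7]
opening: 0.123
```

Contact with the bench (z force up). Release and retreat upward.

Emit:
arm_command --slide '[[0,0,0],[0,0,0],[0,0,0],[0,0,0],[0,0,0],[0,0,0]]' --turn '[[0,0,0],[0,0,0],[0,0,0],[0,0,0],[0,0,0],[0,0,0]]' --gripper 0.2

```text
t: 20.75
tool_pos: [452.5, 329.6, 71.0]
eef_rot: [[0.98, 0.198, 0.0], [0.198, -0.98, 0.0], [0.0, -0.0, -1.0]]
force: [0.1, 0.1, 0.4]
opening: 0.598
```

Emit:
arm_command --slide '[[0,0,-15],[0,0,-40],[0,0,-50],[0,0,-50],[-40,0,-40],[-40,0,0],[-40,0,0],[0,0,0]]' --turn '[[0,0,0],[0,0,0],[0,0,0],[0,0,0],[0,0,0],[0,0,0],[0,0,0],[0,0,0]]'

```text
t: 21.75
tool_pos: [333.4, 305.8, 267.6]
eef_rot: [[0.98, 0.2, 0.002], [0.2, -0.98, 0.002], [0.003, -0.001, -1.0]]
force: [-0.3, 0.2, 0.0]
opening: 0.599
```

```bash
python3 - <<'E'
from look import *
s=st()
shot("f1","scene",(0,0,640,480),1.25)
shot("f2","top",(140,90,490,340),2.2)
E
```

```text
t 21.75 tcp [333.4 305.8 267.6] local [-145.6  378.4  267.6] F [-0.3  0.2  0. ] op 0.599
[[0.98, 0.2, 0.002], [0.2, -0.98, 0.002], [0.003, -0.001, -1.0]]
[ 0.62 -0.36  2.    0.    1.5   1.99]
```

View pics/f1.png

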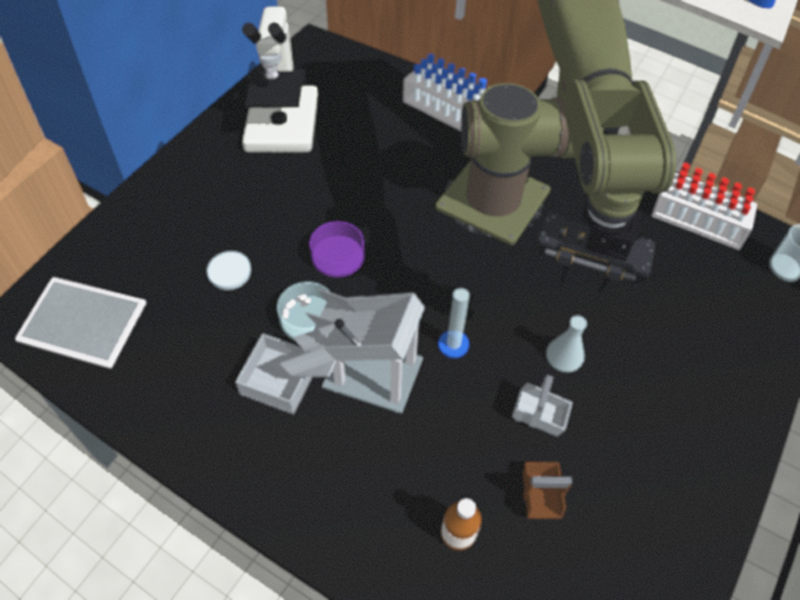

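View pics/f2.png

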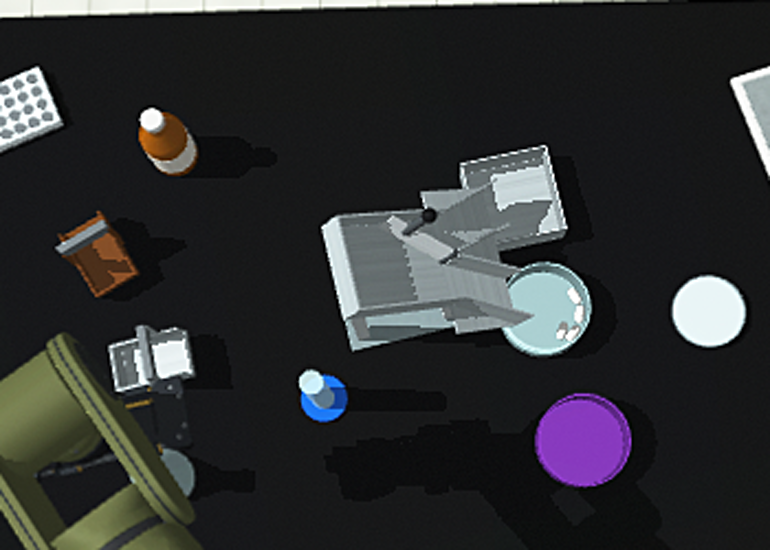

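```bash
python3 - <<'E'
from station import env
print(env.hand_in())
E
```

```text
the job is handed in; nothing more can be done
None
```

The job is done and handed in at about 22 s of the 58 s allowed.

- **Flap:** I pushed the knob towards the chute's +x wall until it hit its stop, where the force rose to about 14 N with no further movement. The flap shuts the tray's exit. Afterwards the ball was within a few mm of where full travel should put it, and it had not moved in the last pictures.
- **Bars:** I poured from the scoop over the inlet. All four bars ran down the chute into the glass dish, and both cameras show four there. None are in the scoop, the tray or on the bench.
- **Scoop:** It stands upright and empty at its old place, turned about 14 degrees from how it stood. I set it down with about 6 N and released it.
- **Everything else:** In the last pictures the dish, tray and other glassware look to be in their original places, judged by eye. The arm is clear of everything.

**Disagreement:** my first fit of the chute's position was about 3 mm short in x. The knob at its stop showed this, and I corrected for it before pouring. No check failed.

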